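Index a glaze plate and hold the reflector flap at balance

ROBOT

A 6-joint arm with a two-finger parallel gripper is mounted at the origin on a cart in front of the work surface, level with it; the furniture and walls round the work are solid. World frame = base frame: x ahead of the robot, y to its left, z up, the work surface at z = 0. Lengths are in m, angles in rad, forces in N, time in s.
With the tool pointing down it reaches from about 0.3 to 0.875 m from the base axis. Payload 6.4 kg.
Tool frame: the origin (TCP) lies at the very end of the fingers, on their centre line; the grasp point (between the pads) lies 19 mm behind it; z points along the fingers, x is the direction in which the jaws open and shut, and the axes are right-handed (so a half turn about z gives the same grasp; the last joint's range is limited). The gripper opens to 88 mm and grips with 3 to 60 N. Pads are 18 mm wide; open, the fingers measure 123 mm over their backs; the gripper's body (75 mm by 187 mm) begins 45 mm behind the grasp point.
Start: joints at [0.966, 0.181, 1.607, -0, 1.354, -0.206], TCP at [0.223, 0.53, 0.239] pointing down, gripper open.
Joint ranges: [-2.99, 2.99], [-0.89, 2.07], [0.3, 2.58], [-1.14, 4.28], [0, 2.63], [-3.12, 3.12]. Speed limits (rad/s): [2.57, 2.57, 3.01, 3.14, 3.14, 3.14].

INTERFACE

Orientations are given as a unit quaternion [x, y, z, w].
In Python, from plant import robot, viewer gives the robot as it stands. The module is installed in compiled form; this text tells all that it offers.
- The arm moves only by the tool drive_tool, never from a script. Its argument "deltas" is a list of rows, each an object of numbers: "dx", "dy", "dz": the shift along the tool's x, y, z in m; "spin": the turn about the tool's z in degrees; "hand": the finger opening in m, from 0 to 0.0881. In form: [{"dx": .., "dy": .., "dz": .., "spin": .., "hand": ..}, ...]. A call has 1 to 5 rows; each row is the pose to reach, as a shift and turn from the pose commanded when the call began, along the tool's axes at that moment; what a row does not reach only later rows make up. A row lasts 1/8 s, in which the tool goes at most 62.5 mm and 10.7 degrees, less where a joint would pass 70% of its speed; a pose out of reach is approached as far as the arm can. A call with a gripper value outside its range is refused whole. The fingers move at their own pace and stop on an object; "newtons" is the grip in N (left out, the last holds). Time passes only in rows, so rows that repeat a pose let the fingers close. It gives the time, the measured TCP pose, the force and the opening at its end, in the units of the state.
- robot.sense(): the state, without advancing time (a new reading comes with each control period).
- viewer.grab_frame(name): name is "scene" or "top"; returns a dict with "color" (420x560x3 uint8, red, green, blue), "fovy" (degrees; the focal length in pixels is half the picture's height over the tangent of half this angle, whatever the lens; pixels are square), "cx", "cy" (the principal point, pixels), "k1" (the pictures are not rectified: a ray, as slopes to the right and down, at radius r is drawn at 1 + k1 r^2 times it, then the intrinsics apply), "R" (3x3) and "t" (3): a world point X has camera coordinates R X + t. Camera axes: x right, y down, z forward; pixel columns grow to the right and rows downward; lengths in m; the calibration is good to about 2 mm. A picture is of the moment at which its call begins. There is no depth.
- robot.hand_in(): hands the job in, once; it reports no verdict.
The state is a dict: "clock": time; "joint_pos": joint angles; "dq": joint speeds; "joint_efforts": joint torques, N m; "tcp_pos": TCP position; "eef_rot": TCP orientation; "ft_force": force on the tool from outside, world axes, zero at the start; "moment": the same for the moment, N m; "finger_gap": finger opening in m.
Only numpy, scipy, OpenCV 4.12 (cv2) and the standard library are available. Lean on these libraries where they do the work, as an engineer would, in place of code of your own. Each camera call takes 0.05 s, during which the arm holds its last target. There are 200 camera calls.

TASK

On the glaze-viewing stand, slide the carrier, which has an upright knob, until the fixed pointer stands over the middle of the round ring mark on the white plate, stay there about a second, then bring the middle of the square mark under the pointer in the same way and leave the carrier there. Then take the reflector flap, which has a round tab at its free edge, and swing it up off its rest to its balance point, a little past upright, where it falls neither way and lines up with the index line of the curved strip beside its hinge; finish while still holding it motionless there with the fingers. Do not let it tip over towards the plate, and leave the things standing round the stand where they are.

Things in the scene. Friction and masses are not known exactly. Their poses are not given: they have to be found in the camera images.
- stand: viewing stand, fixed: aluminium base 190 x 385 x 12 mm, slide stage at the right, flap at the left, turned by up to 0.2 rad. Origin at bench level, 15 mm right of the base's centre; x to the rear (away from the robot), y left along the base, z up. Stage centre at (0, -0.10); pointer post (top 97 mm above the bench) at (0.086, -0.10) with a level arm at 93 mm forward to the pointer.
- pointer_tip (a point): point of the fixed slim dark steel cone that hangs above the plate, point down, 65 mm above the bench, 9 mm above the plate
- ring_mark (a point): centre of the round ring mark (12 mm across, thin dark line) on the top of the white plate, 56 mm above the bench. It is on the rear left part of the plate; moves with the carrier
- square_mark (a point): centre of the square mark (12 mm, thin dark line) on the top of the white plate, 56 mm above the bench, 28 mm nearer the robot and 48 mm further right than the ring (in the stand's frame); moves with the carrier
- knob_grip (a point): centre of the carrier's black upright round knob, 22 mm in diameter and 38 mm tall (its top 106 mm above the bench, grip point 90 mm), at the near edge of the carrier. The carrier is an 84 x 84 mm aluminium plate that bears the white plate; it cannot turn or lift, only slide
- slide_x (a joint): carrier's upper slide along the stand's x, m, -0.030 to 0.030, grows away from the robot; friction about 1.2 N, stays where left
- slide_y (a joint): carrier's lower cross slide along the stand's y, m, -0.036 to 0.036, grows to the left; friction about 1.2 N, stays where left
- flap (a joint): flap angle, rad: 0 lying level to the left (stand's +y) on its rests, 1.571 upright, 2.5 fallen over above the stage (stop). Its weight bar puts the balance at 1.82, past upright: below that it falls back to 0, above to 2.5. Hinge nearly free, flap about 0.28 kg. The short index line on the curved steel strip at the near hinge end points along the flap's plane at balance
- flap_hinge (a point): middle of the flap's hinge line, 80 mm above the bench, does not move; the line runs along the stand's x
- tab_grip (a point): centre of the round black tab at the flap's free edge: a disc 26 mm in diameter, 14 mm thick, axis parallel to the hinge, 175 mm from the hinge in the flap's plane, 80 mm above the bench at rest. Pinch it across its 14 mm (along the stand's x); it can turn between the fingers as the flap swings. The white panel, 140 x 125 x 6 mm, ends 45 mm short of the disc's centre; a 14 x 6 mm neck joins them
- jar: bystander: small screw-cap jar, 48 mm across, 60 mm tall, origin under its centre, right of the stand
- tile: bystander: glazed upright test tile on a foot, 73 x 57 x 82 mm, origin under its centre, left of the stand towards the wall
- kiln_ring: bystander: flat ceramic ring, 68 mm across, 12 mm high, origin under its centre, left of the stand

How it is judged:
On the way, in this order (a step that is already met when the one before it is completed fails the run):
1. the pointer stands over the middle of the ring mark, carrier still (horizontal distance between ring_mark and pointer_tip below 0.005 m and velocity of joint slide_x between -0.01 and 0.01 m/s and velocity of joint slide_y between -0.01 and 0.01 m/s), for 0.4 s.
2. the pointer stands over the middle of the square mark, carrier still (horizontal distance between square_mark and pointer_tip below 0.005 m and velocity of joint slide_x between -0.01 and 0.01 m/s and velocity of joint slide_y between -0.01 and 0.01 m/s), for 0.4 s.
At the end, for the whole second after the job is handed in: the flap stands within 0.05 rad of its balance angle (1.82 rad), motionless, held by the fingers (contact of at least 0.5 N), and the pointer is still within 5 mm of the centre of the square mark, seen from above (value of joint flap between 1.77 and 1.87 rad and velocity of joint flap between -0.05 and 0.05 rad/s and contact force between the fingers and flap above 0.5 N and horizontal distance between square_mark and pointer_tip below 0.005 m); the arm keeps its last pose, push and grip.
It fails at once if the flap tips over towards the plate (0.3 rad past its balance point) (value of joint flap above 2.12 rad).
It fails at once if the jar is knocked or shifted (distance of jar from where it was at the start of the episode above 0.03 m or angle between jar's own z axis and vertical above 0.5 rad).
It fails at once if the test tile is knocked or shifted (distance of tile from where it was at the start of the episode above 0.03 m or angle between tile's own z axis and vertical above 0.5 rad).
It fails at once if the kiln ring is knocked or shifted (distance of kiln_ring from where it was at the start of the episode above 0.03 m or angle between kiln_ring's own z axis and vertical above 0.5 rad).
It also fails if it takes over 67 s, if anything falls off the work surface, if the arm or the gripper's body presses on something with over 40 N, if the wrist force passes 120 N, or if a joint passes its speed limit or range.

## Working session

There is one attempt and no reset: what is moved stays moved. The work goes in short steps, Python scripts to look and compute and a tool call to move; the robot and the scene stay as the last step left them, time stands still between calls to the robot, and variables do not carry over. Pictures are saved under pics/ and viewed, about 8 in all and at most 12, crops included, and the job is handed in when it is done.

Besides the shell and the picture viewer there is one more tool, called after "Emit:" by a JSON object that holds its "fn" and its "kwargs", one argument or row to a line. drive_tool: Moves the arm, as the interface text tells. Its arguments: {"type":"object","properties":{"deltas":{"type":"array"},"newtons":{"type":"number"}},"required":["deltas"]}

```bash
mkdir -p pics; cat > h.py <<'E'
import numpy as np, cv2
from plant import robot, viewer
def grab(name, fn=None):
    f=viewer.grab_frame(name)
    if fn: cv2.imwrite('pics/'+fn+'.png', f['color'][:,:,::-1])
    return f
def K(f):
    h=f['color'].shape[0]; F=h/2/np.tan(np.radians(f['fovy'])/2)
    return np.array([[F,0,f['cx']],[0,F,f['cy']],[0,0,1.]]), np.array([f['k1'],0,0,0.])
def proj(f,X):
    k,d=K(f); R=np.array(f['R']); t=np.array(f['t'])
    return cv2.projectPoints(np.atleast_2d(np.array(X,float)),cv2.Rodrigues(R)[0],t,k,d)[0][:,0]
def ray(f,uv):
    k,d=K(f); R=np.array(f['R']); t=np.array(f['t'])
    n=cv2.undistortPoints(np.array(uv,float).reshape(-1,1,2),k,d)[:,0]
    D=np.c_[n,np.ones(len(n))]@R; return -R.T@t, D
def onz(f,uv,z):
    c,D=ray(f,uv); return c+D*((z-c[2])/D[:,2])[:,None]
E
python3 - <<'E'
from h import *
for n in('scene','top'):
    f=grab(n,n+'0'); print(n,f['fovy'],f['cx'],f['cy'],f['k1'],-np.array(f['R']).T@f['t'],np.round(f['R'],3).tolist())
print(robot.sense())
E
```

```text
scene 51.265862087266086 276.6142823532986 206.90580166581128 0.02031311662089528 [-0.13841096 -0.45336059  0.9779051 ] [[0.541, -0.841, -0.009], [-0.614, -0.388, -0.687], [0.575, 0.377, -0.726]]
top 42.54747882925215 278.34793303171983 206.99476461567306 -0.12136574303907349 [0.26497362 0.09831222 1.60127262] [[-0.214, -0.977, -0.002], [-0.956, 0.21, -0.205], [0.2, -0.042, -0.979]]
{'clock': 0.1, 'joint_pos': array([ 9.65729620e-01,  1.81503018e-01,  1.60787963e+00,  3.13471084e-05,
        1.35379819e+00, -2.06326295e-01]), 'dq': array([-0.00039686,  0.00019256, -0.00345431,  0.00275499,  0.00124572,
        0.0002268 ]), 'joint_efforts': array([ 6.71184389e-04, -4.34822023e+01, -3.42695832e+01,  7.04329927e-02,
        3.40744166e-02, -7.07105210e-05]), 'tcp_pos': array([0.22296347, 0.52950075, 0.23789355]), 'eef_rot': array([ 8.33145618e-01,  5.53053115e-01, -7.43201447e-04,  2.80110191e-04]), 'ft_force': array([-1.12109848,  1.45856885,  0.60236175]), 'moment': array([0.00433251, 0.00979664, 0.0474011 ]), 'finger_gap': 0.08793142785003824}
```

View pics/top0.png

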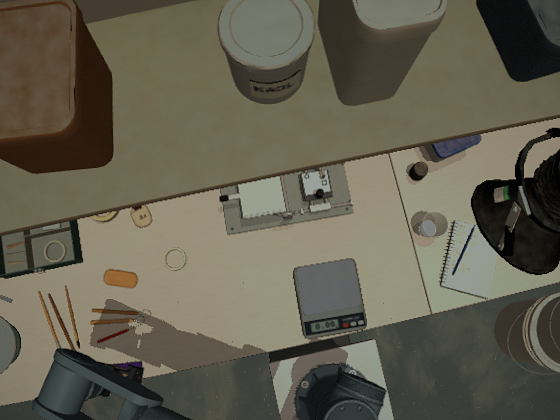

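View pics/scene0.png

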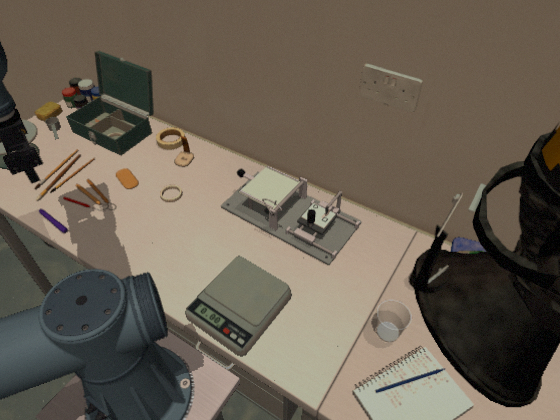

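Top view: the stand lies at about (220–355, 165–235), partly under a high shelf. The scene view shows all of it at (220–360, 165–260). I'll enlarge both.

```bash
python3 - <<'E'
import cv2
a=cv2.imread('pics/top0.png')[155:240,212:362]; b=cv2.imread('pics/scene0.png')[160:265,215:365]
cv2.imwrite('pics/c_top.png',cv2.resize(a,None,fx=5.3,fy=5.3,interpolation=cv2.INTER_CUBIC))
cv2.imwrite('pics/c_sc.png',cv2.resize(b,None,fx=5.3,fy=5.3,interpolation=cv2.INTER_CUBIC))
E
```

```text
(no output)
```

View pics/c_top.png

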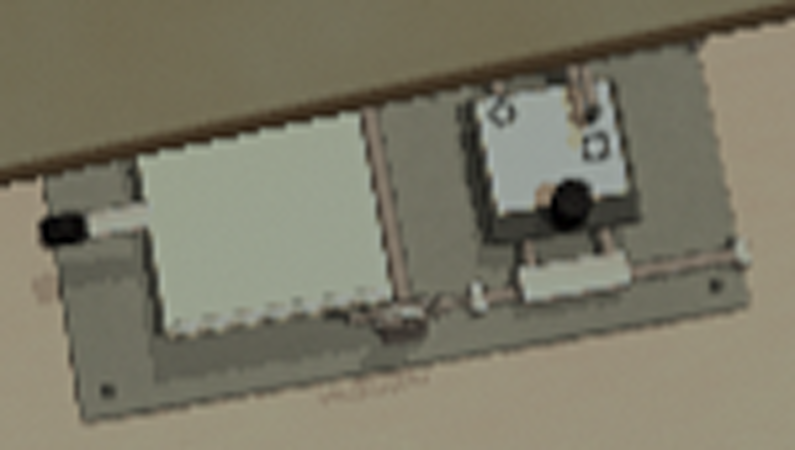

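View pics/c_sc.png

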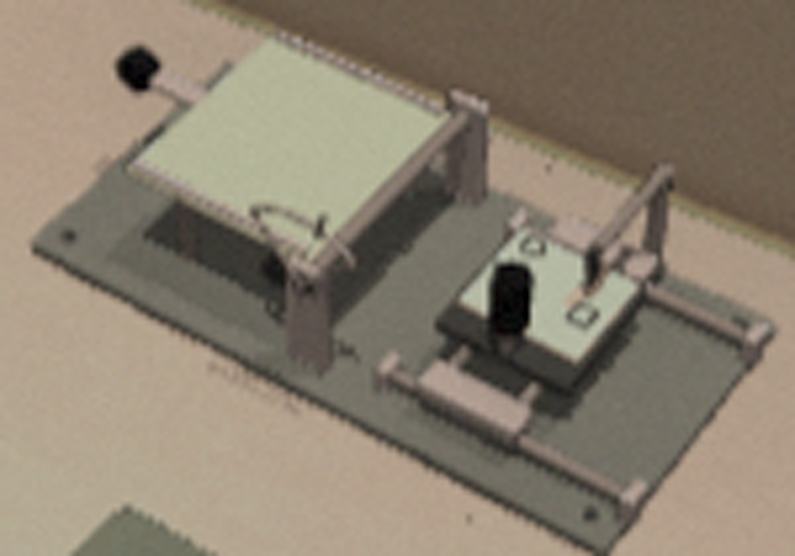

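```bash
cat > fit.py <<'E'
from h import *
from scipy.optimize import least_squares
def cr(p,o): return (np.array(p,float)+.5)/5.3-.5+np.array(o)
T=lambda p:cr(p,(212,155)); S=lambda p:cr(p,(215,160))
ft=grab('top');fs=grab('scene')
def W(q,P):
    c,s=np.cos(q[2]),np.sin(q[2]); P=np.atleast_2d(P)
    return np.c_[q[0]+c*P[:,0]-s*P[:,1],q[1]+s*P[:,0]+c*P[:,1],P[:,2]]
NL=[-.095,.2075,.012];NR=[-.095,-.1775,.012];FR=[.095,-.1775,.012];PT=[.086,-.10,.097]
def rp(f,uv,X): return (proj(f,X)-uv).ravel()
def res(q):
    return np.r_[rp(ft,T([(85,420),(748,305)]),W(q,[NL,NR])),rp(fs,S([(35,246),(606,548),(772,325)]),W(q,[NL,NR,FR]))]
if __name__=='__main__':
    r=least_squares(res,[.6,0,0]); q=r.x; print('stand',q,np.round(r.fun,2))
    def tri(t,s):
        c1,d1=ray(ft,T([t]));c2,d2=ray(fs,S([s])); d1=d1[0];d2=d2[0]
        a=np.linalg.lstsq(np.c_[d1,-d2],c2-c1,rcond=None)[0]
        return (c1+a[0]*d1+c2+a[1]*d2)/2, np.linalg.norm(c1+a[0]*d1-c2-a[1]*d2)
    def st(X): c,s=np.cos(q[2]),np.sin(q[2]); d=X-[q[0],q[1],0]; return np.array([c*d[0]+s*d[1],-s*d[0]+c*d[1],d[2]])
    for n,t,s,z in [('tab',(62,229),(138,68),.08),('ring',(501,112),(535,245),.056),('square',(596,147),(582,316),.056),('knobtop',(571,200),(514,273),.106),('tip',(573,142),(577,298),.065),('tiptop',(590,112),(592,275),.093)]:
        X,e=tri(t,s); a=onz(ft,T([t]),z)[0]; b=onz(fs,S([s]),z)[0]
        print(n,'tri',X.round(4),round(e,4),'st: tri',st(X).round(4),'top@z',st(a).round(4),'sc@z',st(b).round(4))
E
python3 fit.py
```

```text
stand [ 0.62756229 -0.01241517 -0.04110102] [-0.85  0.78  0.47  0.44 -1.07 -1.13  0.34  0.41  1.78 -0.71]
tab tri [0.6366 0.184  0.0797] 0.0018 st: tri [0.001  0.1966 0.0797] top@z [0.0017 0.196  0.08  ] sc@z [0.     0.1969 0.08  ]
ring tri [ 0.6561 -0.068   0.0556] 0.0009 st: tri [ 0.0308 -0.0543  0.0556] top@z [ 0.031  -0.0546  0.056 ] sc@z [ 0.0301 -0.0542  0.056 ]
square tri [ 0.6247 -0.1149  0.0552] 0.0021 st: tri [ 0.0014 -0.1025  0.0552] top@z [ 0.0019 -0.1032  0.056 ] sc@z [-0.0002 -0.1022  0.056 ]
knobtop tri [ 0.5882 -0.0891  0.1066] 0.0014 st: tri [-0.0362 -0.0783  0.1066] top@z [-0.0365 -0.0778  0.106 ] sc@z [-0.0351 -0.0784  0.106 ]
tip tri [ 0.632  -0.1049  0.0558] 0.0032 st: tri [ 0.0082 -0.0923  0.0558] top@z [ 0.0048 -0.09    0.065 ] sc@z [ 0.002 -0.097  0.065]
tiptop tri [ 0.6398 -0.1128  0.0729] 0.0048 st: tri [ 0.0164 -0.0998  0.0729] top@z [ 0.0131 -0.099   0.093 ] sc@z [-0.0027 -0.1066  0.093 ]
```

```bash
python3 - <<'E'
from fit import *
q=least_squares(res,[.6,0,0]).x
out=[]
for f,(u,v) in((ft,(296,165)),(fs,(300,188))):
    im=f['color'][v:v+40,u:u+45,::-1]; im=cv2.resize(im,None,fx=10,fy=10,interpolation=cv2.INTER_CUBIC); b=im.copy()
    for x,c in((-.005,(0,0,255)),(0,(0,255,0)),(.005,(255,0,0)),(.010,(255,0,255))):
        for z in(.065,.093):
            p=proj(f,W(q,[x,-.1,z]))[0]; p=((p-[u,v]+.5)*10).round().astype(int); cv2.circle(b,tuple(p.tolist()),3,c,-1)
    p=proj(f,W(q,[.086,-.1,.097]))[0]; p=((p-[u,v]+.5)*10).astype(int); cv2.circle(b,tuple(p.tolist()),3,(0,255,255),-1)
    out.append(np.hstack([im[:300] if 0 else im,b]))
o=np.vstack(out); print(o.shape); cv2.imwrite('pics/z.png',cv2.resize(o,(675,600)))
E
```

```text
(800, 900, 3)
```

View pics/z.png

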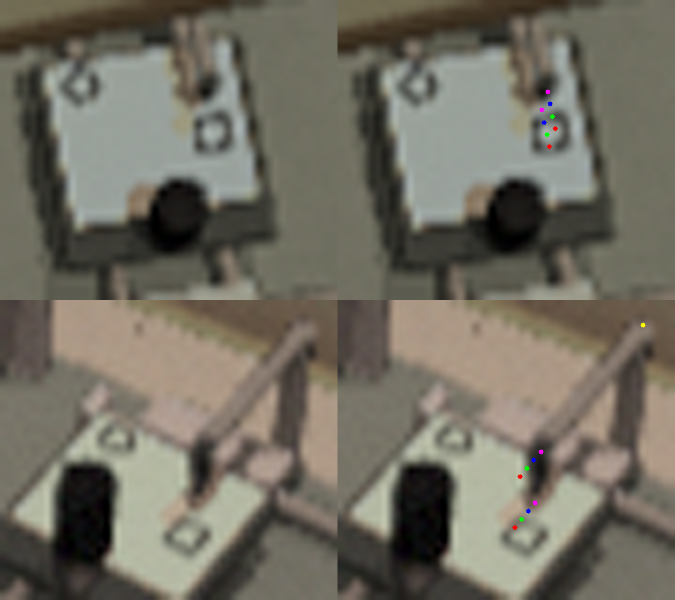

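Zoomed: the pointer's dark cone hangs at about stand (0.013, -0.10). The pale streak beside it is its shadow. The ring–square offset measures (29, 48) mm, which agrees with the text. I'll move above the knob.

```bash
cat > go.py <<'E'
import sys
from h import *
from scipy.spatial.transform import Rotation as Ro
Q=np.array([0.62756,-0.01242,-0.0411])
def s2w(x,y): c,s=np.cos(Q[2]),np.sin(Q[2]); return np.array([Q[0]+c*x-s*y,Q[1]+s*x+c*y])
def w2s(x,y): c,s=np.cos(Q[2]),np.sin(Q[2]); a,b=x-Q[0],y-Q[1]; return np.array([c*a+s*b,-s*a+c*b])
def show(s,tgt=None,ang=None):
    R=Ro.from_quat(s['eef_rot']).as_matrix(); p=s['tcp_pos']; a=np.degrees(np.arctan2(R[1,0],R[0,0]))
    print('t',round(s['clock'],2),'tcp',p.round(4),'stand',w2s(p[0],p[1]).round(4),'ang-stand',round(a-np.degrees(Q[2]),2),'gap',round(s['finger_gap'],4),'F',np.round(s['ft_force'],1),'q',s['joint_pos'].round(2),'tilt',R[:2,2].round(4))
    if tgt is not None:
        w=s2w(tgt[0],tgt[1]); d=np.r_[w,tgt[2]]-p; print('delta tool',(R.T@d).round(4), 'spin',None if ang is None else round(a-np.degrees(Q[2])-ang,1))
if __name__=='__main__':
    v=[float(x) for x in sys.argv[1:]]
    show(robot.sense(),v[:3] if v else None,v[3] if len(v)>3 else None)
E
python3 go.py -0.0363 -0.0781 0.15 90
```

```text
t 0.3 tcp [0.2232 0.5298 0.2384] stand [-0.4263  0.5251] ang-stand 69.5 gap 0.0881 F [-0.4 -1.1 -0.1] q [ 0.97  0.18  1.61  0.    1.35 -0.21] tilt [-0.0003 -0.0005]
delta tool [-0.4284  0.5766  0.0886] spin -20.5
```

Emit:
{"fn": "drive_tool", "kwargs": {
  "deltas": [
    {"dx":-0.03,"dy":0.04,"dz":0,"spin":-4,"hand":0.05},
    {"dx":-0.066,"dy":0.089,"dz":0.01,"spin":-8,"hand":0.05},
    {"dx":-0.102,"dy":0.138,"dz":0.02,"spin":-13,"hand":0.05},
    {"dx":-0.138,"dy":0.187,"dz":0.03,"spin":-17,"hand":0.05},
    {"dx":-0.174,"dy":0.235,"dz":0.04,"spin":-20.5,"hand":0.05}
  ]
}}

```text
clock: 0.92
tcp_pos: [0.3731, 0.2767, 0.1987]
eef_rot: [0.721, 0.693, 0.0, 0.0]
ft_force: [1.0, -0.0, -0.2]
finger_gap: 0.0501
```

```bash
python3 go.py -0.0363 -0.0781 0.15 90
```

```text
t 0.93 tcp [0.3731 0.2767 0.1987] stand [-0.2662  0.2784] ang-stand 90.14 gap 0.0501 F [ 1.  -0.  -0.2] q [ 0.38 -0.03  1.92 -0.    1.25 -1.15] tilt [0.001  0.0004]
delta tool [-0.3571  0.2289  0.0488] spin 0.1
```

Emit:
{"fn": "drive_tool", "kwargs": {
  "deltas": [
    {"dx":-0.045,"dy":0.029,"dz":0.005,"spin":0},
    {"dx":-0.09,"dy":0.058,"dz":0.01,"spin":0},
    {"dx":-0.135,"dy":0.087,"dz":0.015,"spin":0},
    {"dx":-0.18,"dy":0.116,"dz":0.02,"spin":0},
    {"dx":-0.225,"dy":0.145,"dz":0.025,"spin":0}
  ]
}}

```text
schema error: expected keys dx, dy, dz, spin, hand
```

Emit:
{"fn": "drive_tool", "kwargs": {
  "deltas": [
    {"dx":-0.045,"dy":0.028,"dz":0.007,"spin":0},
    {"dx":-0.09,"dy":0.056,"dz":0.014,"spin":0},
    {"dx":-0.12,"dy":0.076,"dz":0.02,"spin":0},
    {"dx":-0.132,"dy":0.084,"dz":0.024,"spin":0},
    {"dx":-0.132,"dy":0.084,"dz":0.024,"spin":0}
  ]
}}

```text
schema error: expected keys dx, dy, dz, spin, hand
```

```bash
python3 go.py -0.0363 -0.0781 0.072 90; python3 - <<'E'
from h import *
a=grab('top')['color'][145:235,230:370,::-1]; b=grab('scene')['color'][165:265,270:370,::-1]
r=lambda i,k:cv2.resize(i,None,fx=k,fy=k,interpolation=cv2.INTER_CUBIC)
o=np.hstack([r(a,400/90)[:400],r(b,4)]) ; o=o[:, :]; print(o.shape); cv2.imwrite('pics/p6.png',cv2.resize(o,(800,int(o.shape[0]*800/o.shape[1]))))
E
```

```text
t 0.93 tcp [0.3731 0.2767 0.1987] stand [-0.2662  0.2784] ang-stand 90.14 gap 0.0501 F [ 1.  -0.  -0.2] q [ 0.38 -0.03  1.92 -0.    1.25 -1.15] tilt [0.001  0.0004]
delta tool [-0.3571  0.2289  0.1268] spin 0.1
(400, 1022, 3)
```

View pics/p6.png

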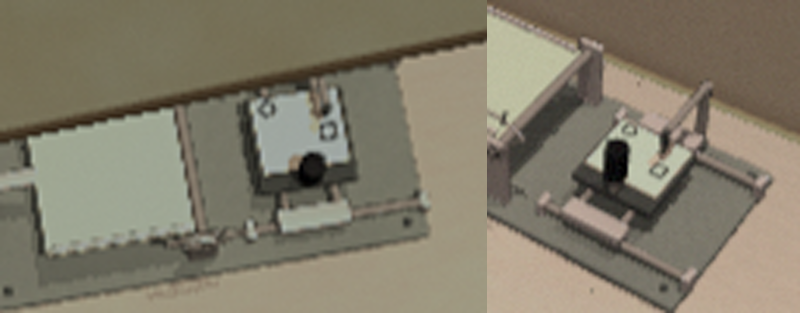

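The moves were refused because every row needs "hand", so the arm did not move and the picture shows the scene unchanged. I'll send them again.

Emit:
{"fn": "drive_tool", "kwargs": {
  "deltas": [
    {"dx":-0.045,"dy":0.029,"dz":0.005,"spin":0,"hand":0.05},
    {"dx":-0.09,"dy":0.058,"dz":0.01,"spin":0,"hand":0.05},
    {"dx":-0.135,"dy":0.087,"dz":0.015,"spin":0,"hand":0.05},
    {"dx":-0.18,"dy":0.116,"dz":0.02,"spin":0,"hand":0.05},
    {"dx":-0.225,"dy":0.145,"dz":0.025,"spin":0,"hand":0.05}
  ]
}}

```text
clock: 1.65
tcp_pos: [0.5088, 0.0468, 0.1739]
eef_rot: [0.721, 0.692, 0.0, 0.0]
ft_force: [0.8, 0.6, 1.2]
finger_gap: 0.0498
```

Emit:
{"fn": "drive_tool", "kwargs": {
  "deltas": [
    {"dx":-0.045,"dy":0.028,"dz":0.007,"spin":0,"hand":0.05},
    {"dx":-0.09,"dy":0.056,"dz":0.014,"spin":0,"hand":0.05},
    {"dx":-0.12,"dy":0.076,"dz":0.02,"spin":0,"hand":0.05},
    {"dx":-0.132,"dy":0.084,"dz":0.024,"spin":0,"hand":0.05},
    {"dx":-0.132,"dy":0.084,"dz":0.024,"spin":0,"hand":0.05}
  ]
}}

```text
clock: 2.28
tcp_pos: [0.5862, -0.0872, 0.1492]
eef_rot: [0.722, 0.692, -0.0, -0.001]
ft_force: [0.4, 0.2, -0.1]
finger_gap: 0.0498
```

```bash
python3 go.py -0.0363 -0.0781 0.072 90; python3 - <<'E'
from h import *
a=grab('top')['color'][145:235,240:360,::-1]; b=grab('scene')['color'][165:265,270:370,::-1]
r=lambda i:cv2.resize(i,(400*i.shape[1]//i.shape[0],400),interpolation=cv2.INTER_CUBIC)
o=np.hstack([r(a),r(b)]); cv2.imwrite('pics/p7.png',cv2.resize(o,(800,int(o.shape[0]*800/o.shape[1]))))
E
```

```text
t 2.27 tcp [ 0.5862 -0.0872  0.1492] stand [-0.0382 -0.0765] ang-stand 89.97 gap 0.0498 F [ 0.4  0.2 -0.1] q [-0.35  0.31  1.64  0.    1.19 -1.88] tilt [-0.0011  0.0008]
delta tool [-0.0017  0.002   0.0772] spin -0.0
```

View pics/p7.png

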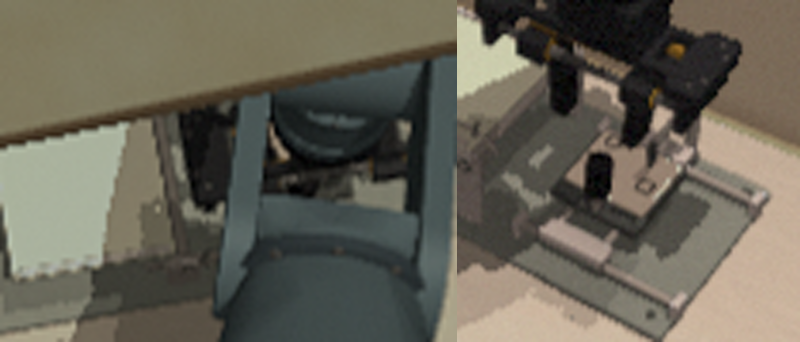

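The scene view shows the fingers straddling the knob (597,175) and clear of the pointer. The top view is blocked by the arm. I'll lower and grip.

Emit:
{"fn": "drive_tool", "kwargs": {
  "deltas": [
    {"dx":-0.0017,"dy":0.002,"dz":0.025,"spin":0,"hand":0.05},
    {"dx":-0.0017,"dy":0.002,"dz":0.05,"spin":0,"hand":0.05},
    {"dx":-0.0017,"dy":0.002,"dz":0.07,"spin":0,"hand":0.05},
    {"dx":-0.0017,"dy":0.002,"dz":0.077,"spin":0,"hand":0.05},
    {"dx":-0.0017,"dy":0.002,"dz":0.077,"spin":0,"hand":0.05}
  ]
}}

```text
clock: 3.0
tcp_pos: [0.5882, -0.0892, 0.0727]
eef_rot: [0.721, 0.693, -0.0, -0.0]
ft_force: [-0.5, 0.1, 1.1]
finger_gap: 0.0502
```

Emit:
{"fn": "drive_tool", "kwargs": {
  "deltas": [
    {"dx":0,"dy":0,"dz":0,"spin":0,"hand":0.015},
    {"dx":0,"dy":0,"dz":0,"spin":0,"hand":0.015},
    {"dx":0,"dy":0,"dz":0,"spin":0,"hand":0.015},
    {"dx":0,"dy":0,"dz":0,"spin":0,"hand":0.015},
    {"dx":0,"dy":0,"dz":0,"spin":0,"hand":0.015}
  ],
  "newtons": 15
}}

```text
clock: 3.62
tcp_pos: [0.5887, -0.0896, 0.0732]
eef_rot: [0.721, 0.692, 0.0, 0.0]
ft_force: [0.2, 0.3, 3.7]
finger_gap: 0.0215
```

```bash
python3 go.py -0.0538 -0.1238 0.072 90
```

```text
t 3.62 tcp [ 0.5887 -0.0896  0.0732] stand [-0.0356 -0.0787] ang-stand 90.0 gap 0.0215 F [0.2 0.3 3.7] q [-0.35  0.42  1.67  0.    1.05 -1.88] tilt [ 0.0009 -0.0002]
delta tool [-0.0451 -0.0182  0.0012] spin 0.0
```

Emit:
{"fn": "drive_tool", "kwargs": {
  "deltas": [
    {"dx":-0.011,"dy":-0.004,"dz":0,"spin":0,"hand":0.015},
    {"dx":-0.022,"dy":-0.008,"dz":0,"spin":0,"hand":0.015},
    {"dx":-0.033,"dy":-0.012,"dz":0,"spin":0,"hand":0.015},
    {"dx":-0.042,"dy":-0.016,"dz":0,"spin":0,"hand":0.015},
    {"dx":-0.0457,"dy":-0.0175,"dz":0,"spin":0,"hand":0.015}
  ]
}}

```text
clock: 4.25
tcp_pos: [0.5689, -0.1361, 0.0732]
eef_rot: [0.722, 0.692, 0.0, 0.001]
ft_force: [0.6, 1.7, 5.4]
finger_gap: 0.0212
```

```bash
python3 go.py -0.0538 -0.1238 0.072 90; python3 - <<'E'
from h import *
f=[grab('scene')['color'].astype(float) for _ in range(4)]
m=np.mean(f,0).astype(np.uint8); np.save('ring.npy',m)
b=m[190:250,290:370,::-1]; cv2.imwrite('pics/p8.png',cv2.resize(b,None,fx=10,fy=10,interpolation=cv2.INTER_CUBIC))
E
```

```text
t 4.25 tcp [ 0.5689 -0.1361  0.0732] stand [-0.0535 -0.126 ] ang-stand 89.93 gap 0.0212 F [0.6 1.7 5.4] q [-0.44  0.4   1.7  -0.    1.04 -1.97] tilt [ 0.0009 -0.0006]
delta tool [ 0.0022 -0.0003  0.0012] spin -0.1
```

View pics/p8.png

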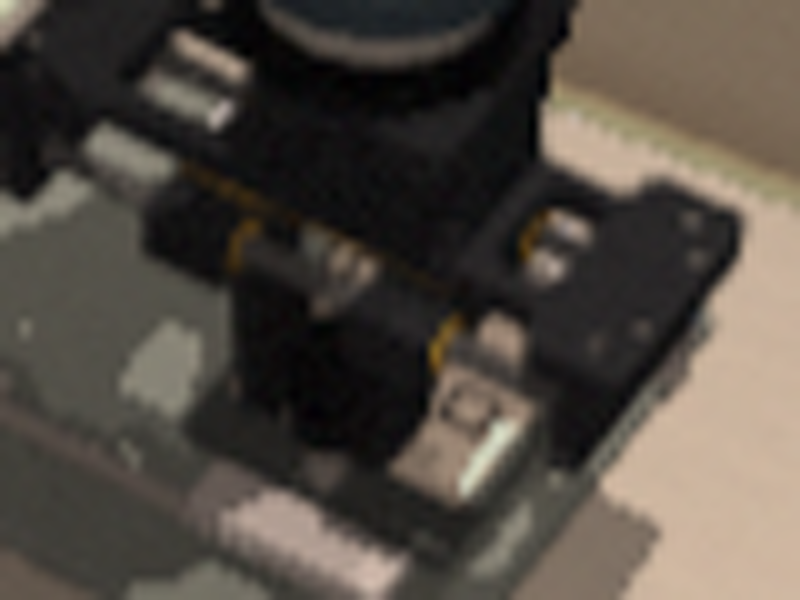

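The gripper hides the pointer here. Only the square, at about px (336.5,230), is visible. I'll release, lift and step left for a clear look, which also gives the carrier its still time.

Emit:
{"fn": "drive_tool", "kwargs": {
  "deltas": [
    {"dx":0,"dy":0,"dz":0,"spin":0,"hand":0.05},
    {"dx":0,"dy":0,"dz":0,"spin":0,"hand":0.05},
    {"dx":0,"dy":0,"dz":0,"spin":0,"hand":0.05},
    {"dx":0,"dy":0,"dz":0,"spin":0,"hand":0.05},
    {"dx":0,"dy":0,"dz":-0.02,"spin":0,"hand":0.05}
  ]
}}

```text
clock: 5.08
tcp_pos: [0.5676, -0.1339, 0.0917]
eef_rot: [0.721, 0.692, -0.001, -0.002]
ft_force: [0.1, -0.7, 0.4]
finger_gap: 0.0496
```

Emit:
{"fn": "drive_tool", "kwargs": {
  "deltas": [
    {"dx":0,"dy":0,"dz":-0.045,"spin":0,"hand":0.05},
    {"dx":0,"dy":0,"dz":-0.08,"spin":0,"hand":0.05},
    {"dx":0.05,"dy":-0.02,"dz":-0.08,"spin":0,"hand":0.05},
    {"dx":0.1,"dy":-0.04,"dz":-0.08,"spin":0,"hand":0.05},
    {"dx":0.15,"dy":-0.06,"dz":-0.08,"spin":0,"hand":0.05}
  ]
}}

```text
clock: 5.7
tcp_pos: [0.515, 0.0191, 0.1745]
eef_rot: [0.722, 0.692, 0.001, 0.001]
ft_force: [0.1, 0.6, 0.5]
finger_gap: 0.0501
```

Emit:
{"fn": "drive_tool", "kwargs": {
  "deltas": [
    {"dx":0.05,"dy":0,"dz":0,"spin":0,"hand":0.05},
    {"dx":0.1,"dy":0,"dz":0,"spin":0,"hand":0.05},
    {"dx":0.12,"dy":0,"dz":0,"spin":0,"hand":0.05},
    {"dx":0.12,"dy":0,"dz":0,"spin":0,"hand":0.05}
  ]
}}

```text
clock: 6.2
tcp_pos: [0.5203, 0.139, 0.1741]
eef_rot: [0.72, 0.694, 0.001, 0.001]
ft_force: [0.1, -0.1, 0.5]
finger_gap: 0.05
```

```bash
cat > look.py <<'E'
from fit import *; from go import show,s2w
import sys
show(robot.sense()); out=[]; q=np.array([0.62756,-0.01242,-0.0411])
for n,(u,v) in(('top',(300,160)),('scene',(300,188))):
    fs_=[grab(n) for _ in range(4)]; f=fs_[0]
    m=np.mean([x['color'].astype(float) for x in fs_],0).astype(np.uint8); np.save(sys.argv[1]+n+'.npy',m)
    im=cv2.resize(m[v:v+45,u:u+45,::-1],None,fx=8.88,fy=8.88,interpolation=cv2.INTER_CUBIC); b=im.copy()
    for x,c in((.008,(0,0,255)),(.013,(0,255,0))):
        for z in(.065,.093):
            p=proj(f,W(q,[x,-.1,z]))[0]; p=((p-[u,v]+.5)*8.88).round().astype(int); cv2.circle(b,tuple(p.tolist()),2,c,-1)
    out.append(np.vstack([im[:300],b[:300]]) if 0 else np.hstack([im,b]))
o=np.vstack(out); cv2.imwrite('pics/'+sys.argv[1]+'.png',cv2.resize(o,(600,600)))
E
python3 look.py p9
```

```text
t 6.3 tcp [0.5203 0.1373 0.1735] stand [-0.1133  0.1452] ang-stand 90.03 gap 0.05 F [0.4 0.4 0.7] q [ 0.04  0.17  1.76 -0.    1.21 -1.49] tilt [ 0.0009 -0.0004]
```

View pics/p9.png

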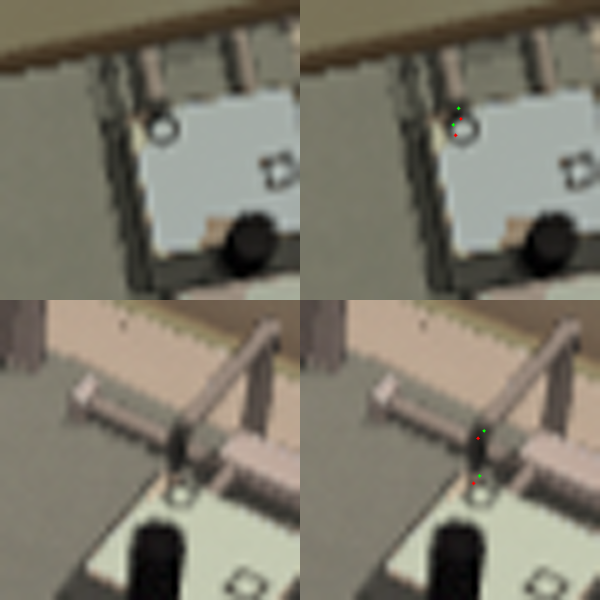

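```bash
python3 - <<'E'
from fit import *; from go import w2s
S=600/90/1.0; k=45/300
P=lambda x,y,o:(np.array([x,y])*k-.5+np.array(o))
oT=(300,160);oS=(300,188)
for n,t,s in(('ring',(163,129),(181,493-300)),('square',(280,172),(246,585-300))):
    a=onz(ft,[P(*t,oT)],.056)[0];b=onz(fs,[P(*s,oS)],.056)[0]
    print(n,w2s(*a[:2]).round(4),w2s(*b[:2]).round(4))
    if n=='ring':
        for z in(.056,.065,.093):
            for f,o,X,d in((ft,oT,a,0),(fs,oS,b,300)):
                p=(proj(f,[[X[0],X[1],z]])[0]+.5-o)/k+[0,d]; print(z,p.round(1))
# grey profile of cone, scene & top
for n,o,c in(('p9scene.npy',oS,(320,334,202,222)),('p9top.npy',oT,(317,332,170,186))):
    m=np.load(n).astype(int).sum(2)//3; print(n,c); print(m[c[2]:c[3],c[0]:c[1]])
E
```

```text
ring [ 0.0124 -0.1049] [ 0.0125 -0.102 ]
0.056 [163. 129.]
0.056 [181. 493.]
0.065 [164.6 123.8]
0.065 [182.6 478.7]
0.093 [169.8 107.2]
0.093 [187.6 433.3]
square [-0.0159 -0.1524] [-0.0165 -0.1502]
p9scene.npy (320, 334, 202, 222)
[[126 130 146 153 165 166 165 164 164 151 137 136 120 123]
 [122 124 126 131 146 149 164 165 148 138 136 124 123 150]
 [117 121 122 123 127 127 143 133 135 138 127 111 150 165]
 [128 124 115 121 123 123 110 109 134 131 101 141 162 166]
 [132 134 130 125 115 114  83  89 101 108 110 136 148 164]
 [ 97 117 133 134 131  97  57  56  71 108 121 121 129 141]
 [ 63  83  96 117 132  76  40  46  82 116 119 119 123 119]
 [ 90  92  68  77  94  55  36  39  96 123 116 118 120 119]
 [116 107  66  57  61  45  34  31 112 125 121 102  92 152]
 [121 116 103  90  89  49  33  35  89 108  99  77  76 135]
 [121 121 121 114 113  66  35  46  57  72  64  69  79  92]
 [122 123 120 110 123  76  49  82  88  60  57  55  61 113]
 [121 120 109  99 143  97 101 102 103  64  56  49 101 134]
 [120 106  87 143 167  94  98  85 113  85  67  85 132 131]
 [121  86 143 172 156 101 150 156 119  99
[... 653 characters left out ...]
7 109]
 [ 68  80 110  49  49  53  63  59  86 119 127 131 126 131 139]
 [ 68  68  92  50  62  49  44  54  99 153 160 172 172 170 170]
 [ 60  60  88  76  81  49  28  68  87 147 171 168 168 168 167]
 [ 50  65 101 128  83  45 104 138 114  94 172 168 167 168 167]
 [ 59  53  87 162 117  74 162 177 158  83 172 168 167 168 167]
 [ 62  37  80 165 150  93 132 140 117 110 172 168 167 167 167]
 [ 49  28  80 164 156 140 118 109 122 153 170 168 167 168 167]
 [ 48  31  73 145 167 171 166 152 172 170 168 167 167 167 168]
 [ 49  32  53 106 174 169 168 169 169 168 167 168 167 168 167]
 [ 51  39  47  86 176 169 168 167 167 168 167 167 167 168 167]
 [ 52  47  38  80 176 169 168 168 168 167 167 168 168 168 167]]
```

Clear view. The ring centre is at (163,129) top and (181,493) scene. Both views, and the known pointer y of -0.10, put the ring about 3 mm too far right, with x good. I'll regrasp and correct by +3 mm in y.

Emit:
{"fn": "drive_tool", "kwargs": {
  "deltas": [
    {"dx":-0.055,"dy":0.01,"dz":0,"spin":0,"hand":0.05},
    {"dx":-0.11,"dy":0.02,"dz":0,"spin":0,"hand":0.05},
    {"dx":-0.165,"dy":0.04,"dz":0,"spin":0,"hand":0.05},
    {"dx":-0.22,"dy":0.055,"dz":0,"spin":0,"hand":0.05},
    {"dx":-0.271,"dy":0.06,"dz":0,"spin":0,"hand":0.05}
  ]
}}

```text
clock: 7.42
tcp_pos: [0.5694, -0.1377, 0.1728]
eef_rot: [0.722, 0.692, 0.0, 0.0]
ft_force: [-0.6, -0.8, 0.3]
finger_gap: 0.0499
```

Emit:
{"fn": "drive_tool", "kwargs": {
  "deltas": [
    {"dx":0,"dy":0,"dz":0,"spin":0,"hand":0.05},
    {"dx":0,"dy":0,"dz":0.03,"spin":0,"hand":0.05},
    {"dx":0,"dy":0,"dz":0.06,"spin":0,"hand":0.05},
    {"dx":0,"dy":0,"dz":0.09,"spin":0,"hand":0.05},
    {"dx":0,"dy":0,"dz":0.1,"spin":0,"hand":0.05}
  ]
}}

```text
clock: 8.05
tcp_pos: [0.5675, -0.1337, 0.0707]
eef_rot: [0.721, 0.693, -0.001, -0.002]
ft_force: [0.2, 0.2, 0.2]
finger_gap: 0.0498
```

```bash
python3 go.py -0.0535 -0.126 0.0732 90
```

```text
t 8.05 tcp [ 0.5675 -0.1337  0.0707] stand [-0.055  -0.1236] ang-stand 90.06 gap 0.0498 F [0.2 0.2 0.2] q [-0.43  0.4   1.7   0.    1.04 -1.97] tilt [-0.0035  0.0019]
delta tool [-0.0024  0.0015 -0.0025] spin 0.1
```

Emit:
{"fn": "drive_tool", "kwargs": {
  "deltas": [
    {"dx":0,"dy":0.001,"dz":0,"spin":0,"hand":0.015},
    {"dx":0,"dy":0.001,"dz":0,"spin":0,"hand":0.015},
    {"dx":0,"dy":0.001,"dz":0,"spin":0,"hand":0.015},
    {"dx":0,"dy":0.001,"dz":0,"spin":0,"hand":0.015},
    {"dx":0,"dy":0.001,"dz":0,"spin":0,"hand":0.015}
  ]
}}

```text
clock: 8.68
tcp_pos: [0.5708, -0.1359, 0.074]
eef_rot: [0.721, 0.692, 0.0, 0.001]
ft_force: [-0.0, -0.3, 6.6]
finger_gap: 0.0215
```

```bash
python3 - <<'E'
from fit import *; from go import *
for i in range(5):
    f=grab('scene'); show(robot.sense())
m=f['color'].astype(int).sum(2)//3; print(m[222:240,326:348])
E
```

```text
t 8.82 tcp [ 0.5708 -0.1359  0.074 ] stand [-0.0516 -0.1257] ang-stand 90.0 gap 0.0211 F [ 0.1 -0.2  6. ] q [-0.44  0.4   1.69  0.    1.05 -1.97] tilt [ 0.002  -0.0008]
t 8.88 tcp [ 0.5709 -0.1359  0.074 ] stand [-0.0516 -0.1257] ang-stand 90.0 gap 0.0215 F [0.1 1.3 5.9] q [-0.44  0.4   1.69  0.    1.05 -1.97] tilt [ 0.0021 -0.0008]
t 8.93 tcp [ 0.5708 -0.1359  0.074 ] stand [-0.0516 -0.1257] ang-stand 90.0 gap 0.0213 F [-0.3  0.7  6.1] q [-0.44  0.4   1.69  0.    1.05 -1.97] tilt [ 0.0019 -0.0008]
t 8.97 tcp [ 0.5708 -0.1359  0.074 ] stand [-0.0516 -0.1257] ang-stand 90.0 gap 0.0218 F [-0.5  0.8  6.2] q [-0.44  0.4   1.69  0.    1.05 -1.97] tilt [ 0.002  -0.0008]
t 9.03 tcp [ 0.5708 -0.1359  0.074 ] stand [-0.0516 -0.1257] ang-stand 90.0 gap 0.0215 F [ 0.6 -0.4  6.4] q [-0.44  0.4   1.69  0.    1.05 -1.97] tilt [ 0.002  -0.0008]
[[ 20  19  25  27  37  36  40  35  80  92  55  38 109 136 136 121  73  40
   36  41  42  39]
 [ 21  20  22  23  28  32  37  39  88  76  63  80 105 124 134 134 102  45
   40  37  40  38]
 [ 23  22  18  20  20  19  24  66  65  49  67  80  75 100 108 120  95  3
[... 716 characters left out ...]
8  98  87 162 200 189 100  51
   37  25  11  12]
 [  4  21  14  20  27  83 117 134 134 126 112  88 120 194 198 139  78  41
   49  26  16  15]
 [ 17  15  15  13  66 101 104 119 133 138 136 124 174 197 151  84  64  44
   62  35  33  29]
 [ 37  20  19  44  94 106 107 123 131 136 135 174 204 158  93  65  42  54
   70  40  38  22]
 [ 40  25  55  86 110 108 106 132 134 135 175 203 170 100  71  53  56  72
  108 103  70  37]
 [ 31  30  54  72  93 104 113 119 117 130 197 188 115  77  56  50  61  76
  100 104  81  65]
 [ 32  35  35  35  57  71  95 105 111 118 153 129  80  62  44  56  71  78
   80  79  76  81]
 [ 30  37  37  37  32  31  56  71  93 104  92  63  59  51  54  70  78  79
   82  80  78  74]]
```

```bash
cat > sq.py <<'E'
from fit import *; from go import *
def sqc(m,u,v):
    # centre of dark square outline: fit by correlating with rendered outline on plate plane (scene view)
    g=m.astype(float).mean(2); q=Q
    t=np.linspace(-.006,.006,9); o=np.r_[np.c_[t,0*t-.006],np.c_[t,0*t+.006],np.c_[0*t-.006,t],np.c_[0*t+.006,t]]
    def cost(c):
        A=lambda s: cv2.remap(g.astype(np.float32),*[x.astype(np.float32)[None] for x in proj(fs,W(q,np.c_[c[0]+s*o[:,0],c[1]+s*o[:,1],0*t.repeat(4)+.056])).T],cv2.INTER_LINEAR).mean()
        return A(1)-.5*A(.55)-.5*A(1.4)
    best=min((cost((x,y)),x,y) for x in np.arange(u-.006,u+.006,.0005) for y in np.arange(v-.006,v+.006,.0005))
    return np.round(best,4)
if __name__=='__main__':
    print('ring grip1',sqc(np.load('ring.npy'),-.016,-.151)); print('p9',sqc(np.load('p9scene.npy'),-.016,-.151))
    m=np.mean([grab('scene')['color'].astype(float) for _ in range(4)],0); print('now',sqc(m,-.016,-.151))
    print('start',sqc(cv2.imread('pics/scene0.png'),0,-.102))
E
python3 sq.py
```

```text
ring grip1 [-1.94199e+01 -1.70000e-02 -1.51000e-01]
p9 [-3.14965e+01 -1.70000e-02 -1.51000e-01]
now [-2.07279e+01 -1.70000e-02 -1.51000e-01]
start [-2.66318e+01  1.00000e-03 -1.01500e-01]
```

The square fit shows the carrier unmoved since the look, so I'll nudge it +3 mm in y and +1 mm in x, then dwell.

Emit:
{"fn": "drive_tool", "kwargs": {
  "deltas": [
    {"dx":0.0015,"dy":0.0005,"dz":0,"spin":0,"hand":0.015},
    {"dx":0.003,"dy":0.001,"dz":0,"spin":0,"hand":0.015},
    {"dx":0.003,"dy":0.001,"dz":0,"spin":0,"hand":0.015},
    {"dx":0.003,"dy":0.001,"dz":0,"spin":0,"hand":0.015},
    {"dx":0.003,"dy":0.001,"dz":0,"spin":0,"hand":0.015}
  ]
}}

```text
clock: 9.95
tcp_pos: [0.5718, -0.1332, 0.074]
eef_rot: [0.721, 0.692, 0.0, 0.001]
ft_force: [-0.9, 0.1, 6.2]
finger_gap: 0.0213
```

Emit:
{"fn": "drive_tool", "kwargs": {
  "deltas": [
    {"dx":0,"dy":0,"dz":0,"spin":0,"hand":0.015},
    {"dx":0,"dy":0,"dz":0,"spin":0,"hand":0.015},
    {"dx":0,"dy":0,"dz":0,"spin":0,"hand":0.015},
    {"dx":0,"dy":0,"dz":0,"spin":0,"hand":0.015},
    {"dx":0,"dy":0,"dz":0,"spin":0,"hand":0.015}
  ]
}}

```text
clock: 10.58
tcp_pos: [0.5718, -0.1332, 0.074]
eef_rot: [0.721, 0.692, 0.0, 0.001]
ft_force: [-0.4, 1.1, 6.4]
finger_gap: 0.0215
```

```bash
python3 sq.py; python3 go.py
```

```text
ring grip1 [-1.94199e+01 -1.70000e-02 -1.51000e-01]
p9 [-3.14965e+01 -1.70000e-02 -1.51000e-01]
now [-2.16333e+01 -1.70000e-02 -1.48000e-01]
start [-2.66318e+01  1.00000e-03 -1.01500e-01]
t 10.88 tcp [ 0.5718 -0.1332  0.074 ] stand [-0.0507 -0.123 ] ang-stand 90.0 gap 0.0213 F [-0.7  1.   5.7] q [-0.43  0.4   1.69 -0.    1.05 -1.96] tilt [ 0.0017 -0.0011]
```

The ring is now at y -0.100 and dwelled for over 1 s. Next is the square mark: +48 mm in y and +28 mm in x.

Emit:
{"fn": "drive_tool", "kwargs": {
  "deltas": [
    {"dx":0.01,"dy":0.006,"dz":0,"spin":0,"hand":0.015},
    {"dx":0.022,"dy":0.013,"dz":0,"spin":0,"hand":0.015},
    {"dx":0.034,"dy":0.02,"dz":0,"spin":0,"hand":0.015},
    {"dx":0.044,"dy":0.026,"dz":0,"spin":0,"hand":0.015},
    {"dx":0.048,"dy":0.028,"dz":0,"spin":0,"hand":0.015}
  ]
}}

```text
clock: 11.5
tcp_pos: [0.602, -0.086, 0.074]
eef_rot: [0.721, 0.693, 0.0, 0.001]
ft_force: [-0.9, -1.0, 7.1]
finger_gap: 0.0213
```

Emit:
{"fn": "drive_tool", "kwargs": {
  "deltas": [
    {"dx":0,"dy":0,"dz":0,"spin":0,"hand":0.015},
    {"dx":0,"dy":0,"dz":0,"spin":0,"hand":0.015},
    {"dx":0,"dy":0,"dz":0,"spin":0,"hand":0.015},
    {"dx":0,"dy":0,"dz":0,"spin":0,"hand":0.015},
    {"dx":0,"dy":0,"dz":0,"spin":0,"hand":0.015}
  ]
}}

```text
clock: 12.12
tcp_pos: [0.6022, -0.0859, 0.074]
eef_rot: [0.721, 0.692, 0.001, 0.001]
ft_force: [0.8, 1.6, 5.6]
finger_gap: 0.0216
```

Emit:
{"fn": "drive_tool", "kwargs": {
  "deltas": [
    {"dx":0,"dy":0,"dz":0,"spin":0,"hand":0.05},
    {"dx":0,"dy":0,"dz":0,"spin":0,"hand":0.05},
    {"dx":0,"dy":0,"dz":0,"spin":0,"hand":0.05},
    {"dx":0,"dy":0,"dz":0,"spin":0,"hand":0.05},
    {"dx":0,"dy":0,"dz":-0.02,"spin":0,"hand":0.05}
  ]
}}

```text
clock: 12.75
tcp_pos: [0.5996, -0.0853, 0.0916]
eef_rot: [0.722, 0.692, -0.001, -0.002]
ft_force: [-0.1, 0.1, 0.1]
finger_gap: 0.0503
```

Emit:
{"fn": "drive_tool", "kwargs": {
  "deltas": [
    {"dx":0,"dy":0,"dz":-0.045,"spin":0,"hand":0.05},
    {"dx":0,"dy":0,"dz":-0.09,"spin":0,"hand":0.05},
    {"dx":0.05,"dy":-0.02,"dz":-0.1,"spin":0,"hand":0.05},
    {"dx":0.1,"dy":-0.04,"dz":-0.1,"spin":0,"hand":0.05},
    {"dx":0.15,"dy":-0.06,"dz":-0.1,"spin":0,"hand":0.05}
  ]
}}

```text
clock: 13.38
tcp_pos: [0.5471, 0.0678, 0.1948]
eef_rot: [0.722, 0.692, 0.001, 0.001]
ft_force: [0.8, -0.3, 0.6]
finger_gap: 0.0501
```

Emit:
{"fn": "drive_tool", "kwargs": {
  "deltas": [
    {"dx":0.04,"dy":0,"dz":0,"spin":0,"hand":0.05},
    {"dx":0.08,"dy":0,"dz":0,"spin":0,"hand":0.05},
    {"dx":0.1,"dy":0,"dz":0,"spin":0,"hand":0.05},
    {"dx":0.1,"dy":0,"dz":0,"spin":0,"hand":0.05}
  ]
}}

```text
clock: 13.88
tcp_pos: [0.5515, 0.1671, 0.1934]
eef_rot: [0.721, 0.693, 0.0, 0.0]
ft_force: [0.5, -0.0, -0.4]
finger_gap: 0.0499
```

```bash
python3 look.py p10; python3 - <<'E'
from sq import *
m=np.load('p10scene.npy'); print(sqc(m,.011,-.1))
for n,c in(('p10scene.npy',(318,336,202,222)),('p10top.npy',(315,332,168,188))):
    g=np.load(n).astype(int).sum(2)//3; print(n,c); print(g[c[2]:c[3],c[0]:c[1]])
E
```

```text
t 13.97 tcp [0.5515 0.1655 0.1929] stand [-0.0833  0.1747] ang-stand 89.99 gap 0.0501 F [ 0.2  0.  -0.4] q [ 0.09  0.23  1.65 -0.    1.27 -1.44] tilt [ 0.0001 -0.0006]
[-2.91596e+01  1.20000e-02 -9.90000e-02]
p10scene.npy (318, 336, 202, 222)
[[102 166 162 169 170 172 163 160 160 148 160 149 135 135 117 121 158 164]
 [112 155 174 179 164 169 169 171 164 160 148 135 135 124 122 148 162 164]
 [111 166 186 185 178 177 173 171 169 150 134 135 123  99 146 163 165 165]
 [158 185 189 189 188 186 183 180 146 120 135 129 112 136 154 159 164 164]
 [186 189 188 189 189 188 188 171 103  89  98 119 146 153 120 117 136 153]
 [188 189 188 188 188 187 188 139  67  55  79 153 148 146  93  80 105 121]
 [188 187 188 188 188 188 188 104  45  45 115 137 114 133 114  98 139 143]
 [188 188 187 187 188 188 189  93  39  35 100  97 112 126 162 162 170 156]
 [188 188 188 188 189 188 188  92  40  30  84 111 122 161 185 190 182 176]
 [188 188 188 189 188 189 188 107  43  37  93 120 161 185 188 188 188 190]
 [189 188 189 189 189 188 189 116  46  64 111 161 184 189 189 188 188 157]
 [188 187 188 188 188 189 150  8
[... 1396 characters left out ...]
168 169 148  51  56 103  92  99 130 168 112  76 115 114 114]
 [168 167 168 168 159 114  88 160 157 144 115 173 146  72 115 115 114]
 [168 168 168 167 164 147  76 140 129 121 103 175 160  56  99 115 115]
 [167 168 168 167 155 146  86 133 121 121 135 173 160  53  80 116 115]
 [168 168 168 168 161 153 150 173 171 171 170 171 161  79  81 117 115]
 [168 170 171 171 170 165 170 169 169 168 169 170 164 112  75 117 115]
 [172 170 139 143 159 173 171 168 168 168 168 169 169 145  72 118 115]
 [140 120  62  71 105 139 157 170 168 168 168 169 172 160  58 100 116]
 [ 63   9  18  17  22  53 115 175 170 170 170 172 176 163  58  81 117]
 [ 24  20  24  24  23  18  70 163 174 170 162 146 136 126  66  83 117]]
```

View pics/p10.png

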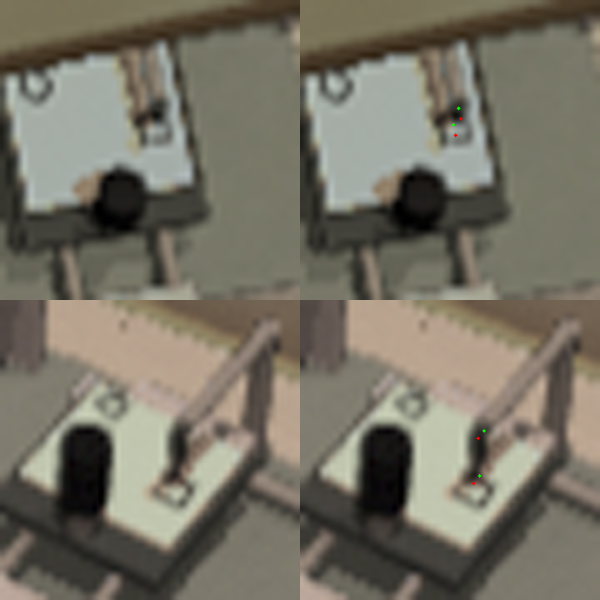

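Square look: in the scene the cone tip is at px (326.2,214.3), against about (325.8,213.9) expected over the square centre. In the top view it is at (323.1,177.8) against (323.2,178.2). The error is at most about 2 mm, so I accept it. Before the flap I'll check clearances to the wall, shelf and tile.

```bash
python3 - <<'E'
from fit import *; from go import *
print('walledge',onz(fs,S([(200,5),(500,120)]),0).round(3).tolist())
print('tile?',onz(fs,[[184,163],[172,193],[172,140]],0).round(3).tolist(), onz(ft,[[142,218],[176,260]],0).round(3).tolist())
for z in(.5,.6,.7,.8,.9): print(z,'shelf edge',onz(ft,[[280,178]],z).round(3).tolist(),'sceneproj',proj(fs,onz(ft,[[280,178]],z)).round(0).tolist())
E
python3 go.py 0.0005 0.1966 0.15 0
python3 - <<'E'
import sys; sys.path.insert(0,'.')
from h import *
f=grab('scene','full'); 
E
```

```text
walledge [[0.775, 0.243, 0.0], [0.785, 0.025, 0.0]]
tile? [[0.64, 0.432, 0.0], [0.509, 0.368, 0.0], [0.714, 0.553, 0.0]] [[0.648, 0.443, 0.0], [0.5, 0.364, 0.0]]
0.5 shelf edge [[0.551, 0.035, 0.5]] sceneproj [[261.0, 73.0]]
0.6 shelf edge [[0.525, 0.04, 0.6]] sceneproj [[249.0, 30.0]]
0.7 shelf edge [[0.499, 0.046, 0.7]] sceneproj [[234.0, -22.0]]
0.8 shelf edge [[0.473, 0.052, 0.8]] sceneproj [[216.0, -89.0]]
0.9 shelf edge [[0.447, 0.058, 0.9]] sceneproj [[191.0, -176.0]]
t 14.57 tcp [0.5513 0.1664 0.1927] stand [-0.0835  0.1755] ang-stand 90.0 gap 0.0498 F [ 0.8 -0.1 -0.9] q [ 0.09  0.23  1.65 -0.    1.27 -1.44] tilt [-0.0001 -0.    ]
delta tool [0.0211 0.084  0.0427] spin 90.0
```

Emit:
{"fn": "drive_tool", "kwargs": {
  "deltas": [
    {"dx":0.004,"dy":0.017,"dz":0,"spin":10.5,"hand":0.05},
    {"dx":0.008,"dy":0.034,"dz":0,"spin":21,"hand":0.05},
    {"dx":0.012,"dy":0.051,"dz":0,"spin":31.5,"hand":0.05},
    {"dx":0.016,"dy":0.068,"dz":0,"spin":42,"hand":0.05},
    {"dx":0.021,"dy":0.084,"dz":0,"spin":52,"hand":0.05}
  ]
}}

```text
clock: 15.25
tcp_pos: [0.6366, 0.1842, 0.1926]
eef_rot: [0.953, 0.303, -0.0, -0.0]
ft_force: [-0.3, 0.2, 0.7]
finger_gap: 0.0502
```

Emit:
{"fn": "drive_tool", "kwargs": {
  "deltas": [
    {"dx":0,"dy":0,"dz":0.01,"spin":10.5,"hand":0.05},
    {"dx":0,"dy":0,"dz":0.02,"spin":21,"hand":0.05},
    {"dx":0,"dy":0,"dz":0.03,"spin":31,"hand":0.05},
    {"dx":0,"dy":0,"dz":0.04,"spin":38,"hand":0.05},
    {"dx":0,"dy":0,"dz":0.04,"spin":38,"hand":0.05}
  ]
}}

```text
clock: 15.88
tcp_pos: [0.6354, 0.184, 0.1516]
eef_rot: [1.0, -0.02, -0.001, 0.0]
ft_force: [0.1, -0.2, -0.9]
finger_gap: 0.0498
```

```bash
python3 - <<'E'
from h import *
f=grab('scene'); robot.sense()
E
python3 go.py 0.0005 0.1966 0.0615 0
```

```text
t 15.93 tcp [0.6359 0.184  0.1524] stand [0.0002 0.1966] ang-stand 0.16 gap 0.0499 F [0.7 0.1 0.6] q [ 0.1   0.45  1.44 -0.    1.25  0.14] tilt [-0.0009 -0.0001]
delta tool [0.0004 0.     0.0909] spin 0.2
```

Emit:
{"fn": "drive_tool", "kwargs": {
  "deltas": [
    {"dx":0,"dy":0,"dz":0.03,"spin":0,"hand":0.05},
    {"dx":0,"dy":0,"dz":0.06,"spin":0,"hand":0.05},
    {"dx":0,"dy":0,"dz":0.084,"spin":0,"hand":0.05},
    {"dx":0,"dy":0,"dz":0.091,"spin":0,"hand":0.05},
    {"dx":0,"dy":0,"dz":0.091,"spin":0,"hand":0.05}
  ]
}}

```text
clock: 16.55
tcp_pos: [0.6364, 0.1841, 0.0621]
eef_rot: [1.0, -0.02, 0.0, -0.0]
ft_force: [0.9, -0.4, 0.6]
finger_gap: 0.0499
```

Emit:
{"fn": "drive_tool", "kwargs": {
  "deltas": [
    {"dx":0,"dy":0,"dz":0,"spin":0,"hand":0.008},
    {"dx":0,"dy":0,"dz":0,"spin":0,"hand":0.008},
    {"dx":0,"dy":0,"dz":0,"spin":0,"hand":0.008},
    {"dx":0,"dy":0,"dz":0,"spin":0,"hand":0.008},
    {"dx":0,"dy":0,"dz":0,"spin":0,"hand":0.008}
  ],
  "newtons": 12
}}

```text
clock: 17.18
tcp_pos: [0.6358, 0.1841, 0.062]
eef_rot: [1.0, -0.02, -0.0, 0.0]
ft_force: [-3.1, 0.4, 4.5]
finger_gap: 0.0136
```

```bash
python3 - <<'E'
from h import *
s=robot.sense()
f=grab('scene'); m=f['color'][150:235,215:315,::-1]; cv2.imwrite('pics/p11.png',cv2.resize(m,None,fx=6,fy=6,interpolation=cv2.INTER_CUBIC))
e=[0,.35,.75,1.15,1.5,1.82]
for a,b in zip(e,e[1:]):
    p=a+(b-a)*np.arange(1,6)/5
    print([(round(.175*(np.cos(a)-np.cos(x)),4),round(-.175*(np.sin(x)-np.sin(a)),4)) for x in p])
E
python3 go.py 0.0005 0.1966 0.0615 0
```

```text
[(np.float64(0.0004), np.float64(-0.0122)), (np.float64(0.0017), np.float64(-0.0244)), (np.float64(0.0038), np.float64(-0.0365)), (np.float64(0.0068), np.float64(-0.0484)), (np.float64(0.0106), np.float64(-0.06))]
[(np.float64(0.0053), np.float64(-0.0129)), (np.float64(0.0117), np.float64(-0.0254)), (np.float64(0.019), np.float64(-0.0374)), (np.float64(0.0272), np.float64(-0.0487)), (np.float64(0.0363), np.float64(-0.0593))]
[(np.float64(0.0099), np.float64(-0.0099)), (np.float64(0.0206), np.float64(-0.0189)), (np.float64(0.032), np.float64(-0.027)), (np.float64(0.044), np.float64(-0.0342)), (np.float64(0.0566), np.float64(-0.0404))]
[(np.float64(0.0113), np.float64(-0.0046)), (np.float64(0.023), np.float64(-0.0084)), (np.float64(0.0349), np.float64(-0.0114)), (np.float64(0.0469), np.float64(-0.0135)), (np.float64(0.0591), np.float64(-0.0148))]
[(np.float64(0.0112), np.float64(-0.0004)), (np.float64(0.0224), np.float64(-0.0002)), (np.float64(0.0335), np.float64(0.0008)), (np.float64(0.0446), np.float64(0.0026)), (np.float64(0.0555), np.float64(0.005))]
t 17.23 tcp [0.6358 0.1841 0.062 ] stand [0.0002 0.1967] ang-stand 0.01 gap 0.0138 F [-4.3  0.2  5.5] q [ 0.1   0.56  1.48 -0.    1.1   0.14] tilt [-0.0006 -0.0001]
delta tool [0.0003 0.0001 0.0005] spin 0.0
```

View pics/p11.png

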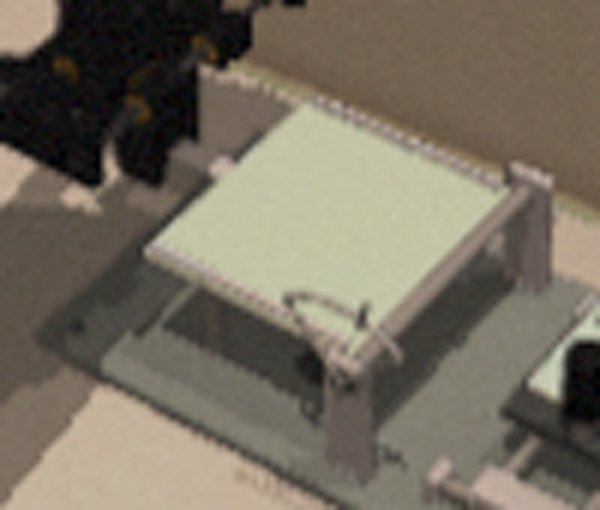

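Gap is 13.8 mm, so the tab is pinched, with the fingers round it at about (110,150). I'll swing along the arc.

Emit:
{"fn": "drive_tool", "kwargs": {
  "deltas": [
    {"dx":0,"dy":0.0004,"dz":-0.0122,"spin":0,"hand":0.008},
    {"dx":0,"dy":0.0017,"dz":-0.0244,"spin":0,"hand":0.008},
    {"dx":0,"dy":0.0038,"dz":-0.0365,"spin":0,"hand":0.008},
    {"dx":0,"dy":0.0068,"dz":-0.0484,"spin":0,"hand":0.008},
    {"dx":0,"dy":0.0106,"dz":-0.06,"spin":0,"hand":0.008}
  ],
  "newtons": 15
}}

```text
clock: 17.85
tcp_pos: [0.6354, 0.1739, 0.1228]
eef_rot: [1.0, -0.02, -0.0, -0.001]
ft_force: [-2.0, 4.8, -1.6]
finger_gap: 0.0139
```

```bash
python3 go.py; python3 - <<'E'
from h import *
grab('scene','q1')
E
```

```text
t 17.85 tcp [0.6354 0.1739 0.1228] stand [0.0002 0.1865] ang-stand 0.02 gap 0.0139 F [-2.   4.8 -1.6] q [0.09 0.48 1.47 0.   1.19 0.13] tilt [-0.0001  0.001 ]
```

Emit:
{"fn": "drive_tool", "kwargs": {
  "deltas": [
    {"dx":0,"dy":0.0053,"dz":-0.0129,"spin":0,"hand":0.008},
    {"dx":0,"dy":0.0117,"dz":-0.0254,"spin":0,"hand":0.008},
    {"dx":0,"dy":0.019,"dz":-0.0374,"spin":0,"hand":0.008},
    {"dx":0,"dy":0.0272,"dz":-0.0487,"spin":0,"hand":0.008},
    {"dx":0,"dy":0.0363,"dz":-0.0593,"spin":0,"hand":0.008}
  ]
}}

```text
clock: 18.52
tcp_pos: [0.6339, 0.1374, 0.1825]
eef_rot: [1.0, -0.02, 0.0, -0.0]
ft_force: [-1.7, 3.4, 1.2]
finger_gap: 0.014
```

Emit:
{"fn": "drive_tool", "kwargs": {
  "deltas": [
    {"dx":0,"dy":0.0099,"dz":-0.0099,"spin":0,"hand":0.008},
    {"dx":0,"dy":0.0206,"dz":-0.0189,"spin":0,"hand":0.008},
    {"dx":0,"dy":0.032,"dz":-0.027,"spin":0,"hand":0.008},
    {"dx":0,"dy":0.044,"dz":-0.0342,"spin":0,"hand":0.008},
    {"dx":0,"dy":0.0566,"dz":-0.0404,"spin":0,"hand":0.008}
  ]
}}

```text
clock: 19.15
tcp_pos: [0.6315, 0.0801, 0.2228]
eef_rot: [1.0, -0.02, 0.0, -0.0]
ft_force: [-3.4, 2.6, 1.1]
finger_gap: 0.0139
```

```bash
python3 go.py
```

```text
t 19.15 tcp [0.6315 0.0801 0.2228] stand [0.0002 0.0926] ang-stand 0.02 gap 0.0139 F [-3.4  2.6  1.1] q [-0.06  0.33  1.46  0.    1.35 -0.02] tilt [0.     0.0001]
```

Emit:
{"fn": "drive_tool", "kwargs": {
  "deltas": [
    {"dx":0,"dy":0.0113,"dz":-0.0046,"spin":0,"hand":0.008},
    {"dx":0,"dy":0.023,"dz":-0.0084,"spin":0,"hand":0.008},
    {"dx":0,"dy":0.0349,"dz":-0.0114,"spin":0,"hand":0.008},
    {"dx":0,"dy":0.0469,"dz":-0.0135,"spin":0,"hand":0.008},
    {"dx":0,"dy":0.0591,"dz":-0.0148,"spin":0,"hand":0.008}
  ]
}}

```text
clock: 19.77
tcp_pos: [0.6291, 0.0205, 0.2368]
eef_rot: [1.0, -0.021, -0.0, 0.0]
ft_force: [-3.9, 0.8, 2.8]
finger_gap: 0.0136
```

Emit:
{"fn": "drive_tool", "kwargs": {
  "deltas": [
    {"dx":0,"dy":0.0112,"dz":-0.0004,"spin":0,"hand":0.008},
    {"dx":0,"dy":0.0224,"dz":-0.0002,"spin":0,"hand":0.008},
    {"dx":0,"dy":0.0335,"dz":0.0008,"spin":0,"hand":0.008},
    {"dx":0,"dy":0.0446,"dz":0.0026,"spin":0,"hand":0.008},
    {"dx":0,"dy":0.0555,"dz":0.005,"spin":0,"hand":0.008}
  ]
}}

```text
clock: 20.4
tcp_pos: [0.6269, -0.0348, 0.2307]
eef_rot: [1.0, -0.021, -0.0, 0.0]
ft_force: [-3.7, 1.6, -0.8]
finger_gap: 0.0137
```

Emit:
{"fn": "drive_tool", "kwargs": {
  "deltas": [
    {"dx":0,"dy":0,"dz":0,"spin":0,"hand":0.008},
    {"dx":0,"dy":0,"dz":0,"spin":0,"hand":0.008},
    {"dx":0,"dy":0,"dz":0,"spin":0,"hand":0.008},
    {"dx":0,"dy":0,"dz":0,"spin":0,"hand":0.008}
  ]
}}

```text
clock: 20.9
tcp_pos: [0.6269, -0.0338, 0.231]
eef_rot: [1.0, -0.02, -0.0, 0.0]
ft_force: [-5.9, -1.2, 1.2]
finger_gap: 0.0137
```

```bash
python3 go.py; python3 - <<'E'
from sq import *
f=grab('scene','fin'); g=f['color']; print('sq',sqc(g,.012,-.099))
H=.0216; im=g[120:250,245:345,::-1]; im=cv2.resize(im,None,fx=4.6,fy=4.6,interpolation=cv2.INTER_CUBIC); b=im.copy()
for x in(-.07,.07):
  for a,c in((1.77,(0,0,255)),(1.82,(0,255,0)),(1.87,(255,0,0))):
    P=[W(Q,[x,H+r*np.cos(a),.08+r*np.sin(a)])[0] for r in(.005,.13)]
    p=((proj(f,P)-[245,120]+.5)*4.6).round().astype(int); cv2.line(b,tuple(p[0].tolist()),tuple(p[1].tolist()),c,1)
cv2.imwrite('pics/p12.png',cv2.resize(np.hstack([im,b]),(800,520)))
E
```

```text
t 20.9 tcp [ 0.6269 -0.0338  0.231 ] stand [ 0.0002 -0.0214] ang-stand 0.03 gap 0.0137 F [-5.9 -1.2  1.2] q [-0.24  0.3   1.47 -0.    1.36 -0.2 ] tilt [-0.0008 -0.0007]
sq [-2.96439e+01  1.20000e-02 -9.90000e-02]
```

View pics/p12.png

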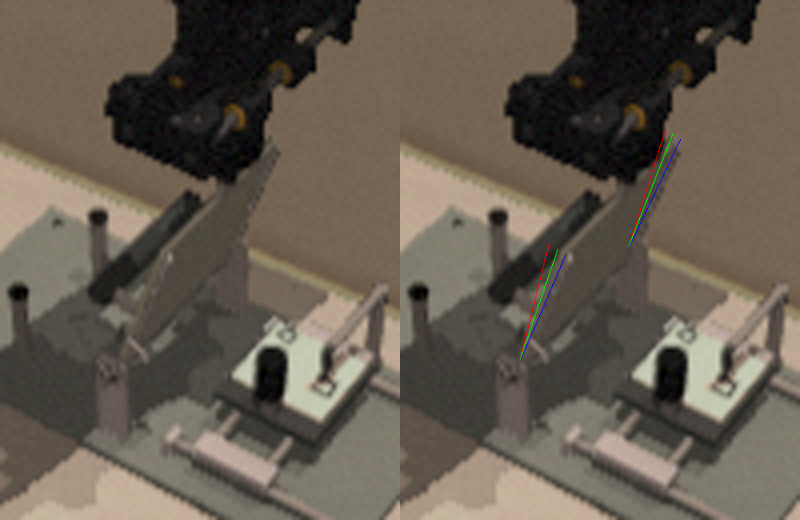

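Flap view: the panel's near edge runs from (125,360) to (168,252), lying between my 1.82 and 1.87 lines, and the square mark has not moved. TCP kinematics give 1.82. I'll measure the panel edges numerically as an independent check.

```bash
python3 - <<'E'
from sq import *
f=fs; H=.0216
def prof(img,a,x,rs,ts):
    g=img.astype(np.float32).mean(2); out=[]
    for t in ts:
        P=np.array([W(Q,[x,H+r*np.cos(a)-t*np.sin(a),.08+r*np.sin(a)+t*np.cos(a)])[0] for r in rs])
        p=proj(f,P).astype(np.float32); out.append(cv2.remap(g,p[None,:,0].copy(),p[None,:,1].copy(),cv2.INTER_LINEAR).mean())
    return np.array(out).round(0).astype(int)
ts=np.arange(-.015,.0151,.0015)
fin=cv2.imread('pics/fin.png'); st=cv2.imread('pics/scene0.png')
print('t mm',(ts*1e3).round(1).tolist())
for x in(-.07,.07):
    for lo,hi in((.06,.09),(.09,.12)):
        rs=np.linspace(lo,hi,12); print(x,lo,'fin',prof(fin,1.82,x,rs,ts).tolist())
    rs=np.linspace(.02,.12,30); print(x,'rest',prof(st,0,x,rs,ts).tolist())
# far end r-profile check: free edge of panel at r=.13 (rest) vs now
for n,i,a in(('fin',fin,1.82),('rest',st,0)):
    print(n,[int(prof(i,a,-.04,[r],[0])[0]) for r in np.arange(.11,.15,.003)])
E
```

```text
t mm [-15.0, -13.5, -12.0, -10.5, -9.0, -7.5, -6.0, -4.5, -3.0, -1.5, -0.0, 1.5, 3.0, 4.5, 6.0, 7.5, 9.0, 10.5, 12.0, 13.5, 15.0]
-0.07 0.06 fin [54, 57, 60, 66, 73, 79, 85, 91, 96, 96, 92, 89, 86, 81, 77, 79, 77, 72, 70, 70, 70]
-0.07 0.09 fin [42, 43, 42, 41, 42, 43, 47, 51, 56, 63, 70, 79, 85, 85, 84, 85, 85, 79, 72, 71, 70]
-0.07 rest [63, 64, 65, 66, 68, 69, 73, 79, 89, 100, 109, 116, 122, 127, 129, 133, 139, 147, 154, 157, 159]
0.07 0.06 fin [20, 30, 43, 54, 62, 67, 69, 70, 71, 71, 70, 70, 71, 74, 75, 76, 85, 94, 98, 99, 98]
0.07 0.09 fin [12, 12, 11, 10, 11, 13, 18, 29, 47, 64, 75, 76, 74, 74, 76, 75, 79, 90, 98, 100, 100]
0.07 rest [171, 171, 170, 167, 161, 153, 144, 137, 131, 130, 132, 134, 130, 120, 109, 101, 95, 89, 85, 83, 83]
fin [89, 94, 91, 83, 71, 57, 42, 33, 33, 32, 30, 33, 32, 31]
rest [171, 171, 170, 170, 170, 167, 155, 109, 79, 112, 147, 156, 158, 156]
```

```bash
python3 - <<'E'
from sq import *
st=cv2.imread('pics/full.png'); g=st.astype(int).sum(2)//3
print('tick region cols 268-286 rows 196-214'); print(g[196:214,268:286])
for x in(-.075,-.085):
  for a in(1.77,1.82,1.87): print(x,a,[proj(fs,W(Q,[x,.0216+r*np.cos(a),.08+r*np.sin(a)]))[0].round(1).tolist() for r in(0,.02,.03,.04,.05)])
# rest panel face corners
hsv=st.astype(int); m=((g>140)&(hsv[:,:,1]-hsv[:,:,2]>4)).astype(np.uint8); m[:,:235]=0;m[:160]=0;m[225:]=0;m[:,306:]=0
n,l,s,c=cv2.connectedComponentsWithStats(m,connectivity=4); k=1+np.argmax(s[1:,4]); cs=cv2.findContours((l==k).astype(np.uint8),0,2)[0]; h=cv2.convexHull(max(cs,key=len)); print('face',s[k],cv2.approxPolyDP(h,3,True)[:,0].tolist())
print('pred',proj(fs,W(Q,[[-.07,.0216+.005,.083],[-.07,.0216+.13,.083],[.07,.0216+.13,.083],[.07,.0216+.005,.083]])).round(1).tolist())
f=cv2.imread('pics/fin.png').astype(int).sum(2)//3
print('fin near-top corner cols 278-296 rows 176-192');print(f[176:192,278:296])
print('fin far-top cols 302-320 rows 150-166');print(f[150:166,302:320])
for a in(1.80,1.82,1.84,1.86): print(a,'t=+3 face: near-top, far-top, far-bottom',proj(fs,W(Q,[[x,.0216+r*np.cos(a)-.003*np.sin(a),.08+r*np.sin(a)+.003*np.cos(a)] for x,r in((-.07,.13),(.07,.13),(.07,.06))])).round(1).tolist())
E
```

```text
tick region cols 268-286 rows 196-214
[[183 184 185 186 184 185 182 185 184 183 182 184 182 185 181 184 187 148]
 [183 183 183 182 182 182 184 184 183 183 184 185 185 184 183 185 156 128]
 [182 185 184 184 183 183 184 184 186 184 184 183 184 184 182 160 134 134]
 [162 163 172 181 182 185 185 183 184 184 182 184 184 186 159 136 135 134]
 [150 131 149 167 172 184 183 151 153 181 184 183 184 161 135 137 134 122]
 [174 161 146 129 145 164 163 102 134 180 187 187 160 136 135 138 120  90]
 [183 183 171 159 146 136 130  65 161 180 184 161 133 133 135 122  89  61]
 [181 185 186 186 172 163 108  69 164 185 162 142 131 133 124  91  64  57]
 [181 178 180 184 184 185 114  98 138 167 127 133 135 124  93  63  58  58]
 [132 158 177 175 179 183 164 159 151 131 141 122 123  91  68  60  60  59]
 [145 150 140 161 175 160 180 178 148 127 132 139  98  68  55  62  58  60]
 [133 124 140 144 132 164 176 145 130 136 115 122 130  73  52  60  57  56]
 [107 119 161 135 123 170 146 127 135 128  98  73 119 102  64  58  58  57]
 [ 82 127 164 152 155 149 116 132 126 100  68  68  92 113  65  57  57  61]
 [ 42 117 13
[... 3121 characters left out ...]
102 101 100 100 104]
 [ 14  10  22  40  77  65  70  66  70  76  64  96  98 101 100 100 103 100]
 [ 18  13  44  82  81  71  70  70  70  81  84 100 102 101 102  99 100 101]
 [ 12   3  65  81  70  71  70  74  74  70  95 102  99 101 102 100 100 101]
 [ 20  27  68  67  69  73  71  72  77  85  99  97 100 100  98  99 100 100]]
1.8 t=+3 face: near-top, far-top, far-bottom [[283.9, 181.9], [312.8, 153.0], [306.8, 169.4]]
1.82 t=+3 face: near-top, far-top, far-bottom [[284.7, 182.4], [313.5, 153.5], [307.2, 169.7]]
1.84 t=+3 face: near-top, far-top, far-bottom [[285.5, 183.0], [314.3, 154.1], [307.5, 169.9]]
1.86 t=+3 face: near-top, far-top, far-bottom [[286.3, 183.6], [315.0, 154.6], [307.8, 170.2]]
```

The edge measurement gives about 1.84–1.85 rad after correcting for the image bias seen on the resting panel. Kinematics give 1.82. I'll split the difference by moving the tab back 2 mm (about -0.012 rad), settle, then recheck.

Emit:
{"fn": "drive_tool", "kwargs": {
  "deltas": [
    {"dx":0,"dy":-0.001,"dz":0,"spin":0,"hand":0.008},
    {"dx":0,"dy":-0.002,"dz":-0.0005,"spin":0,"hand":0.008},
    {"dx":0,"dy":-0.002,"dz":-0.0005,"spin":0,"hand":0.008},
    {"dx":0,"dy":-0.002,"dz":-0.0005,"spin":0,"hand":0.008},
    {"dx":0,"dy":-0.002,"dz":-0.0005,"spin":0,"hand":0.008}
  ]
}}

```text
clock: 21.88
tcp_pos: [0.627, -0.0318, 0.2315]
eef_rot: [1.0, -0.02, -0.0, 0.0]
ft_force: [-5.3, -0.8, 1.0]
finger_gap: 0.014
```

Emit:
{"fn": "drive_tool", "kwargs": {
  "deltas": [
    {"dx":0,"dy":0,"dz":0,"spin":0,"hand":0.008},
    {"dx":0,"dy":0,"dz":0,"spin":0,"hand":0.008},
    {"dx":0,"dy":0,"dz":0,"spin":0,"hand":0.008},
    {"dx":0,"dy":0,"dz":0,"spin":0,"hand":0.008},
    {"dx":0,"dy":0,"dz":0,"spin":0,"hand":0.008}
  ]
}}

```text
clock: 22.5
tcp_pos: [0.627, -0.0318, 0.2315]
eef_rot: [1.0, -0.02, -0.0, 0.0]
ft_force: [-5.8, -0.5, 0.7]
finger_gap: 0.0141
```

```bash
python3 - <<'E'
from sq import *
g=grab('scene','fin2')['color']; print('sq',sqc(g,.012,-.099)); s=robot.sense(); show(s); print(np.abs(s['dq']).max())
p=s['tcp_pos']; y=w2s(p[0],p[1])[1]; print('kin angle',np.arccos(1-(.1967-y)/.175))
# face right-edge column per row, before and after, bias-corrected
for n in('fin','fin2'):
    f=cv2.imread(f'pics/{n}.png').astype(float).mean(2)
    E=[302+np.argmax(f[r,302:322]>0)+0 for r in ()]
    e=[]
    for r in range(159,168):
        row=f[r,300:320]; i=len(row)-1
        while row[i]>88: i-=1
        e.append(300+i+(88-row[i])/(row[i+1]-row[i]))
    print(n,np.round(e,1),np.mean(e).round(2))
if abs(y+.0194)<.004: robot.hand_in(); print('handed in')
E
```

```text
sq [-2.97848e+01  1.20000e-02 -9.90000e-02]
t 22.65 tcp [ 0.627  -0.0318  0.2315] stand [ 0.0002 -0.0194] ang-stand 0.04 gap 0.0141 F [-5.  -1.7  0.7] q [-0.24  0.3   1.47 -0.    1.37 -0.2 ] tilt [-0.0009 -0.0008]
0.001371924019271958
kin angle 1.8080738721151346
fin [314.2 313.7 313.3 312.7 312.2 311.7 311.2 310.6 310.8] 312.29
fin2 [313.8 313.3 312.7 312.3 311.7 311.4 310.7 310.8 310.4] 311.89
the job is handed in; nothing more can be done
handed in
```

I completed both parts and handed the job in at about 22.7 s, with the fingers still holding the flap still near its balance point. No verdict is reported, so what follows rests on my own checks.

- **Ring mark:** I placed it under the pointer, released the knob and looked from both cameras. It read about 3 mm too far right, so I regrasped, corrected it and held it still for over 1 s. The scene camera's fit of the square then put the ring at the pointer's y to within 1 mm. The gripper hid the ring itself at that point.
- **Square mark:** I moved it under the pointer and released it. A clear two-camera look put it within about 2 mm of the pointer. A repeat measurement just before hand-in read the same position to 0.5 mm.
- **Flap:** I pinched the tab and swung it up its arc.
  - **Disagreement:** the arm's position gave 1.82 rad, while the panel edges in the image gave about 1.84–1.85.
  - **Adjustment:** I moved the tab back 2 mm, which splits the difference. It now reads 1.81 by the arm and about 1.835 in the image, both inside 1.77–1.87.
  - **At hand-in:** the finger gap was 14 mm on the tab, the arm was still and the wrist forces were about 5 N.
  - **Not resolved:** I could not see the index line sharply enough to use it as a check.
- **Bystanders:** the jar, tile and kiln ring were not near any path I used. I did not measure them again at the end.
- **Refused moves:** two early move calls were refused because they lacked a field. Nothing moved, and I resent them.

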